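Set the hold-down of a drilling jig to a sample bar

ROBOT

A 6-joint arm with a two-finger parallel gripper is mounted at the origin on the work surface; the furniture and walls round the work are solid. World frame = base frame: x ahead of the robot, y to its left, z up, the work surface at z = 0. Lengths are in m, angles in rad, forces in N, time in s.
With the tool pointing down it reaches from about 0.375 to 0.975 m from the base axis. Payload 3.8 kg.
Tool frame: the origin (TCP) lies at the very end of the fingers, on their centre line; the grasp point (between the pads) lies 19 mm behind it; z points along the fingers, y is the direction in which the jaws open and shut (so a half turn about z gives the same grasp; the last joint's range is limited). The gripper opens to 85 mm and grips with 20 to 120 N. Pads are 22 mm wide; open, the fingers measure 114 mm over their backs; the gripper's body (76 mm by 85 mm) begins 54 mm behind the grasp point. The pads swing forward as they close: fully open they stand 13 mm farther back than shut.
Start: joints at [-1.188, 0.264, 1.604, -0, 1.274, -0.037], TCP at [0.275, -0.616, 0.231] pointing down, gripper open.
Joint ranges: [-2.63, 2.63], [-0.94, 2.18], [0.31, 2.57], [-1.31, 4.45], [0, 2.66], [-2.55, 2.55]. Speed limits (rad/s): [2.57, 2.57, 3.14, 3.14, 3.14, 3.14].

INTERFACE

Orientations are given as a rotation vector (axis times angle).
In Python, from workcell import bot, read_camera, finish_job gives the robot as it stands. The module is installed in compiled form; this text tells all that it offers.
- The arm moves only by the tool servo_tool, never from a script. Its argument "targets" is text: rows parted by semicolons, each of 7 numbers parted by spaces: the turn, a rotation vector about the tool's x, y, z in rad, then the shift along the tool's x, y, z in mm, then the finger opening in mm, from 0 to 85.4. In form: wx wy wz x y z gripper; .... A call has 1 to 8 rows; each row shifts and turns the pose as measured when the row begins, along the tool's axes as they then stand; what a row does not reach is not made up. A row lasts 1/12 s, in which the tool goes at most 41.7 mm and 7.16 degrees, less where a joint would pass 70% of its speed; a pose out of reach is approached as far as the arm can. A call is refused whole if a number of a shift passes 41.7 or a number of a turn 0.125, either way. A call with a gripper value outside its range is refused whole. The fingers move at their own pace and stop on an object; "newtons" is the grip in N (left out, the last holds). Time passes only in rows, so rows that do not move let the fingers close. It gives the time, the measured TCP pose, the force and the opening at its end, in the units of the state.
- bot.read_state(): the state, without advancing time (a new reading comes with each control period).
- read_camera(name): name is "side" or "top"; returns a dict with "image" (384x512x3 uint8, red, green, blue), "mtx" (3x3 intrinsics, pixels), "eye" and "orientation" of the camera in the world. Camera axes: x right, y up, looking along -z (the intrinsics and any distortion apply to the point x, -y, -z); pixel columns grow to the right and rows downward; lengths in m; the calibration is good to about 2 mm. A picture is of the moment at which its call begins. There is no depth.
- finish_job(): hands the job in, once; it reports no verdict.
The state is a dict: "time": time; "q": joint angles; "joint_vel": joint speeds; "joint_torque": joint torques, N m; "tool_pos": TCP position; "tcp_rot": TCP orientation; "wrist_force": force on the tool from outside, world axes, zero at the start; "torque": the same for the moment, N m; "width": opening from 0.0 (shut) to 1.0 (fully open).
Only numpy, scipy, OpenCV 4.12 (cv2) and the standard library are available. Lean on these libraries where they do the work, as an engineer would, in place of code of your own. Each camera call takes 0.05 s, during which the arm holds its last target.

TASK

Set up the drilling jig's hold-down for this bar stock: push the steel bar gently along the channel until it is fully home against the end stop, then turn the black wing knob clockwise until the hold-down shoe bottoms on the bar, finger-tight but not forced. Then back the knob off a quarter of a turn from there, so that the next bars will just slide under the shoe, and let go, with the bar still home and the other things on the bench left where they lie.

Things in the scene. Friction and masses are not known exactly. Their poses are not given: they have to be found in the camera images.
- bar: Plain steel flat-bar blank, 140 mm long, 32 mm wide, nominally 20 mm thick (rolled stock, may be up to 1 mm over), about 0.7 kg, lying flat in the jig's channel, its nose between the guide rails, its tail sticking out; 50 to 80 mm short of the stop at the start. Origin: its centre; x along its length, to the stop; z up. It slides on the jig's bed, 15 mm above z = 0; about 1.5 mm side play between the rails.
- stop: Steel end stop of the jig, fixed, 58 mm wide, 24 mm high. Origin: centre of the face that the bar meets, at about half the bar's height; x points along the channel, the way the bar is pushed; z up. The bar is home when its centre is 70 mm before this point. The rails begin 100 mm before it (flared mouth to 118 mm): at home the tail still sticks out 40 mm, 22 mm clear of the mouth. Green base plate 220 x 110 mm.
- shoe: Brass-footed hold-down shoe, foot 24 x 28 mm, under the bridge 28 mm before the stop face. Origin: centre of the foot's underside; z up. It cannot turn; the screw drives it 10 mm up or down for each turn of the knob. At the start it stands a few millimetres (up to 6) above the bar. Once it touches the bar the knob soon stiffens: about 0.08 N m and 50 N on the bar for each 0.1 rad; over about 150 N is forcing it.
- knob: Black wing knob over the bridge: an upright bar 56 mm long, 12 mm thick, 38 mm high. Origin: on its vertical axis, 13 mm below its top, the height to grip; x along the wing, to the white dot on its top; z up. Bridge top 35 mm below the origin. It turns about z at constant height; clockwise from above lowers the shoe. Drag about 0.06 N m either way, so it stays where it is left; finger-tight is about 0.1 to 0.2 N m over that.
- oil_jar: Slim brown jar with a black cap, 35 mm across, 81 mm high, on the table left of the tray, a bystander. Origin: centre of its underside.
- screw_jar: Yellowish jar with a black cap, 43 mm across, 66 mm high, on the table left of the tray, a bystander. Origin: centre of its underside.
- screwdriver: Blue-handled screwdriver, 172 mm long, on the table between robot and tray, a bystander. Origin: centre of its underside. (The tray's own wall, 55 mm high, runs along x = 0.48 and along both sides; its floor is 3 mm high and the jig stands on it.)
Mind the look-alikes: they are no part of the job. What is shaped like the bar but pink is not meant.

How it is judged:
By the outcome, as a careful person would: the job done as asked, in the order asked, and still so for the second after the job is handed in, with the robot touching nothing.
It also fails if it takes over 70 s, if anything falls off the work surface, if the arm or the gripper's body presses on something with over 40 N, if the wrist force passes 120 N, or if a joint passes its speed limit or range.

## Working session

There is one attempt and no reset: what is moved stays moved. The work goes in short steps, Python scripts to look and compute and a tool call to move; the robot and the scene stay as the last step left them, time stands still between calls to the robot, and variables do not carry over. Pictures are saved under pics/ and viewed, and the job is handed in when it is done.

Besides the shell and the picture viewer there is one more tool, called after ">>>" as a command line: name --argument value ..., lists and objects as JSON in quotes. servo_tool: Moves the arm, as the interface text tells. Its arguments: {"type":"object","properties":{"targets":{"type":"string"},"newtons":{"type":"number"}},"required":["targets"]}

```bash
mkdir -p pics; cat > h.py <<'E'
import numpy as np,cv2
from workcell import bot, read_camera, finish_job
from scipy.spatial.transform import Rotation as R
def snap(n,f):
    c=read_camera(n); cv2.imwrite('pics/'+f,cv2.cvtColor(c['image'],cv2.COLOR_RGB2BGR)); return c
def rot(c):
    o=np.array(c['orientation'],float)
    return o if o.shape==(3,3) else (R.from_rotvec(o).as_matrix() if o.size==3 else None)
def ray(c,u,v):
    K=np.array(c['mtx']); d=np.linalg.inv(K)@[u,v,1]; d=np.array([d[0],-d[1],-d[2]])
    return np.array(c['eye']),rot(c)@d
def onz(c,u,v,z):
    e,d=ray(c,u,v); return e+d*(z-e[2])/d[2]
def proj(c,p):
    q=rot(c).T@(np.array(p)-c['eye']); w=np.array(c['mtx'])@[q[0],-q[1],-q[2]]; return w[:2]/w[2]
E
python3 - <<'E'
from h import *
import pickle
for n in('top','side'):
    c=snap(n,n+'0.png'); pickle.dump(c,open(n+'0.pkl','wb')); print({k:v for k,v in c.items() if k!='image'})
print(bot.read_state())
E
```

```text
{'mtx': array([[354.52975204,   0.        , 258.2622486 ],
       [  0.        , 354.52975204, 194.73580344],
       [  0.        ,   0.        ,   1.        ]]), 'eye': array([0.30835723, 0.14076588, 0.94348566]), 'orientation': array([ 0.13508639, -0.11477133, -1.58255429])}
{'mtx': array([[453.3851783 ,   0.        , 261.61548482],
       [  0.        , 453.3851783 , 187.8974085 ],
       [  0.        ,   0.        ,   1.        ]]), 'eye': array([0.26048574, 0.9966827 , 0.91901536]), 'orientation': array([ 0.13631586, -1.16970298, -2.71837864])}
{'time': 0.1, 'q': array([-1.18791913e+00,  2.64691679e-01,  1.60525470e+00, -1.96655461e-05,
        1.27368431e+00, -3.69337048e-02]), 'joint_vel': array([ 0.00048006, -0.00095242, -0.0041474 ,  0.00103773,  0.00073831,
        0.00057574]), 'joint_torque': array([ 2.79432570e-04, -5.16709685e+01, -3.68588483e+01, -1.21987813e-05,
        6.29872695e-03, -7.81984568e-06]), 'tool_pos': array([ 0.27484551, -0.61578449,  0.23006785]), 'tcp_rot': array([-3.07067430e+00, -6.54196782e-01,  5.79702545e-04]), 'wrist_force': array([ 0.14475127,  0.55604277, -0.70970096]), 'torque': array([0.04144366, 0.01396859, 0.01053868]), 'width': 1.0016472749707532}
```

View pics/top0.png

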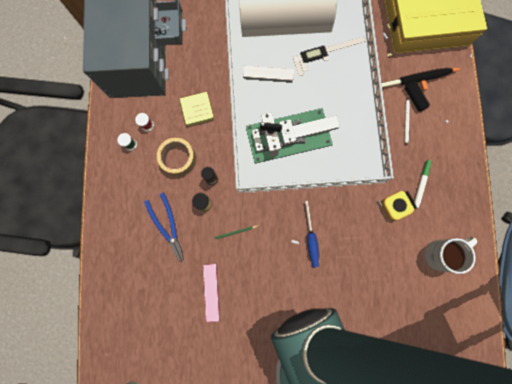

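View pics/side0.png

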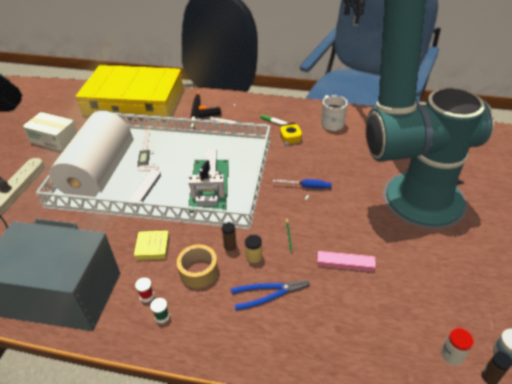

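The jig sits in the tray, at about (290,135) in the top view. A white bar-like block in the tray at (268,73) and the pink block at (210,292) look similar to the bar. I'll enlarge both views to check.

```bash
python3 - <<'E'
import cv2
a=cv2.imread('pics/top0.png')[50:170,230:350]; cv2.imwrite('pics/t1.png',cv2.resize(a,(600,600),interpolation=cv2.INTER_CUBIC))
a=cv2.imread('pics/side0.png')[140:220,160:260]; cv2.imwrite('pics/s1.png',cv2.resize(a,(750,600),interpolation=cv2.INTER_CUBIC))
E
```

```text
(no output)
```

View pics/t1.png

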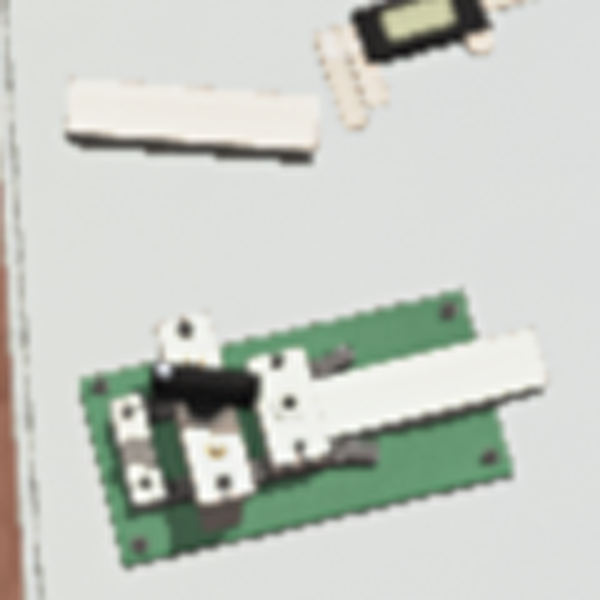

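View pics/s1.png

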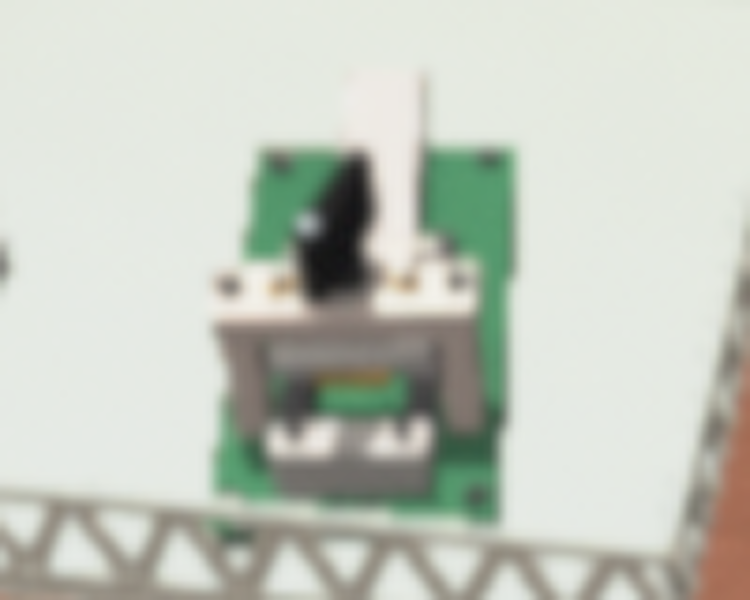

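The top crop shows three bar-like things. White (195,115) lies loose in the tray, pink (210,292 in the full view) lies on the table, and white (430,385) has its nose in the jig's channel. Only the last fits the description. Its tail end is at (545,360), the stop is at (135,450), and the black knob is at (205,390) with its white dot at (165,370). Next I'll measure these.

```bash
python3 - <<'E'
from h import *
import pickle
T=pickle.load(open('top0.pkl','rb'));S=pickle.load(open('side0.pkl','rb'))
np.set_printoptions(precision=4,suppress=True)
hsv=cv2.cvtColor(T['image'],cv2.COLOR_RGB2HSV)
g=cv2.inRange(hsv,(60,80,60),(90,255,255)); g[:100]=0;g[170:]=0;g[:,:230]=0;g[:,350:]=0
pts=cv2.findNonZero(g); r=cv2.minAreaRect(pts); box=cv2.boxPoints(r); print(box)
for z in(0.009,0.015):
    W=np.array([onz(T,*p,z)[:2] for p in box]); print(z,W, np.linalg.norm(W-np.roll(W,-1,0),axis=1), W.mean(0))
def tp(x,y):return (230+(x+.5)/5-.5,50+(y+.5)/5-.5)
def sp(x,y):return (160+(x+.5)/7.5-.5,140+(y+.5)/7.5-.5)
for n,p,z in [('tailA',(540,328),.035),('tailB',(549,382),.035),('barL1',(320,378),.035),('barL2',(335,432),.035),('stopA',(130,398),.039),('stopB',(150,500),.039),('stopC',(112,402),.039),('stopD',(165,495),.039)]:
    print(n,onz(T,*tp(*p),z))
print('side tail',onz(S,*sp(350,70),.035),onz(S,*sp(424,70),.035))
# dot triangulation
def tri(pt,ps):
    e1,d1=ray(T,*pt);e2,d2=ray(S,*ps);A=np.array([d1,-d2]).T;t=np.linalg.lstsq(A,e2-e1,rcond=None)[0]
    a=e1+d1*t[0];b=e2+d2*t[1];return (a+b)/2,np.linalg.norm(a-b)
print('dot',tri(tp(165,370),sp(309,222)))
# knob black masks
for n,c,(x0,x1,y0,y1) in(('T',T,(255,290,115,140)),('S',S,(195,215,155,185))):
    m=(c['image'].max(2)<45).astype(np.uint8);q=np.zeros_like(m);q[y0:y1,x0:x1]=m[y0:y1,x0:x1]
    k,l,st,ce=cv2.connectedComponentsWithStats(q)
    print(n,[(st[i].tolist(),ce[i]) for i in range(1,k) if st[i][4]>8])
E
```

```text
[[246.1797 126.5364]
 [322.08   108.56  ]
 [330.537  144.2676]
 [254.6367 162.2439]]
0.009 [[ 0.6489  0.1824]
 [ 0.6969 -0.0285]
 [ 0.594  -0.0471]
 [ 0.5474  0.1603]] [0.2162 0.1045 0.2126 0.1039] [0.6218 0.0668]
0.015 [[ 0.6468  0.1821]
 [ 0.6944 -0.0274]
 [ 0.5922 -0.0459]
 [ 0.5459  0.1602]] [0.2148 0.1039 0.2112 0.1032] [0.6198 0.0673]
tailA [ 0.6665 -0.0645  0.035 ]
tailB [ 0.6361 -0.0678  0.035 ]
barL1 [0.6407 0.0542 0.035 ]
barL2 [0.6105 0.0472 0.035 ]
stopA [0.6301 0.156  0.039 ]
stopB [0.5738 0.1462 0.039 ]
stopC [0.6281 0.1656 0.039 ]
stopD [0.5763 0.1382 0.039 ]
side tail [ 0.665  -0.0606  0.035 ] [ 0.6345 -0.0662  0.035 ]
dot (array([0.6118, 0.1375, 0.1287]), np.float64(0.0002743427673252333))
T [([260, 124, 21, 9, 127], array([270.1811, 127.8819]))]
S [([201, 163, 8, 16, 71], array([204.662 , 171.3803]))]
```

```bash
python3 - <<'E'
from h import *
import pickle
T=pickle.load(open('top0.pkl','rb'));S=pickle.load(open('side0.pkl','rb'))
np.set_printoptions(precision=4,suppress=True)
def tp(x,y):return (230+(x+.5)/5-.5,50+(y+.5)/5-.5)
def sp(x,y):return (160+(x+.5)/7.5-.5,140+(y+.5)/7.5-.5)
u=np.array([-.218,.976]);u/=np.linalg.norm(u);w=np.array([-u[1],u[0]]);t0=np.array([.6505,-.065])
def L(p):d=np.array(p)[:2]-t0;return np.array([d@u,d@w])
for n,p,z in [('stopface',(143,396),.039),('stopface',(167,497),.039),('stopback',(112,402),.039),('stopback',(131,507),.039),('strapR',(305,350),.08),('strapR',(328,452),.08),('brR',(215,315),.081),('brR',(255,492),.081),('brL',(157,322),.081),('brL',(197,505),.081)]:
    q=onz(T,*tp(*p),z);print(n,q,L(q))
for z in(.115,.125,.129):
    for p in ((165,370),(152,380),(258,388)):
        q=onz(T,*tp(*p),z);print(z,p,q,L(q))
# contour box
I=cv2.imread('pics/top0.png');m=(I.max(2)<60).astype(np.uint8);q=np.zeros_like(m);q[118:136,258:285]=m[118:136,258:285]
r=cv2.minAreaRect(cv2.findNonZero(q));print(r,cv2.boxPoints(r))
a=cv2.imread('pics/top0.png')[110:155,245:305];cv2.imwrite('pics/t2.png',cv2.resize(a,(800,600),interpolation=cv2.INTER_NEAREST))
E
```

```text
stopface [0.6311 0.149  0.039 ] [ 0.2131 -0.0277]
stopface [0.5752 0.1372 0.039 ] [0.2137 0.0294]
stopback [0.6281 0.1656 0.039 ] [ 0.2299 -0.0284]
stopback [0.5701 0.1562 0.039 ] [0.2334 0.0302]
strapR [0.6393 0.0657 0.08  ] [ 0.13   -0.0176]
strapR [0.5851 0.0557 0.08  ] [0.132  0.0375]
brR [0.6586 0.1112 0.081 ] [ 0.1702 -0.0463]
brR [0.5646 0.0931 0.081 ] [0.173  0.0494]
brL [0.6555 0.1409 0.081 ] [ 0.1999 -0.0497]
brL [0.5584 0.1223 0.081 ] [0.2029 0.049 ]
0.115 (165, 370) [0.617  0.1374 0.115 ] [ 0.2048 -0.0115]
0.115 (152, 380) [0.612  0.1438 0.115 ] [ 0.2122 -0.008 ]
0.115 (258, 388) [0.607  0.0922 0.115 ] [0.1629 0.0082]
0.125 (165, 370) [0.6133 0.1374 0.125 ] [ 0.2057 -0.0078]
0.125 (152, 380) [0.6084 0.1438 0.125 ] [ 0.213  -0.0044]
0.125 (258, 388) [0.6034 0.0928 0.125 ] [0.1643 0.0116]
0.129 (165, 370) [0.6118 0.1375 0.129 ] [ 0.206  -0.0064]
0.129 (152, 380) [0.6069 0.1438 0.129 ] [ 0.2133 -0.003 ]
0.129 (258, 388) [0.6019 0.093  0.129 ] [0.1648 0.013 ]
((269.8316955566406, 128.31683349609375), (9.552356719970703, 20.696773529052734), 84.2894058227539) [[259.0594 124.5941]
 [279.6535 122.5347]
 [280.604  132.0396]
 [260.0099 134.099 ]]
```

View pics/t2.png

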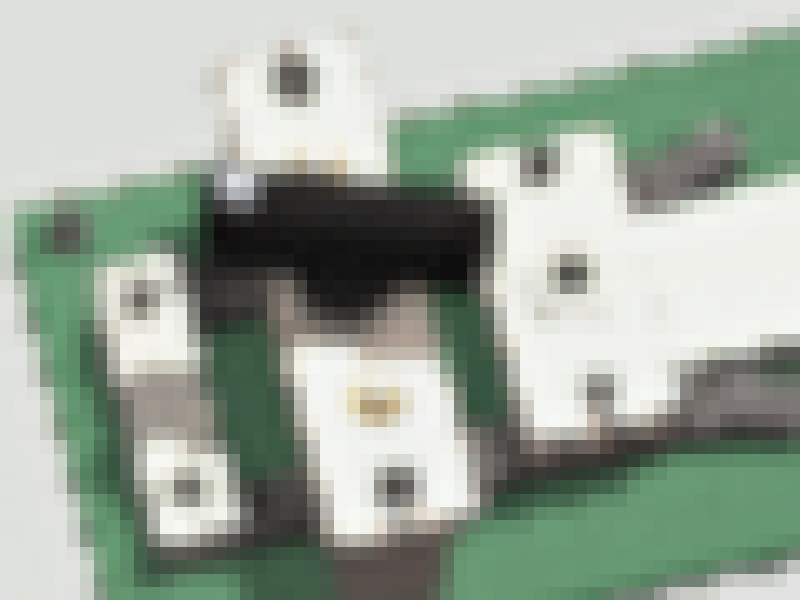

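```bash
cat >> h.py <<'E'
import sys
np.set_printoptions(precision=4,suppress=True)
u=np.array([-.218,.976]);u/=np.linalg.norm(u);w=np.array([-u[1],u[0]]);t0=np.array([.6505,-.065])
def L(p):d=np.array(p)[:2]-t0;return np.array([d@u,d@w])
def W(s,l,z):return np.r_[t0+u*s+w*l,z]
def go(p,yaw=None):
    st=bot.read_state();M=R.from_rotvec(st['tcp_rot']).as_matrix()
    print('t',st['time'],'pos',st['tool_pos'],'jig',L(st['tool_pos']),'q',st['q'],'F',st['wrist_force'],'M',st['torque'],'w',st['width'])
    y=np.arctan2(M[1,0],M[0,0]);print('yaw',np.degrees(y),'tilt',M[:,2])
    y2=y if yaw is None else np.radians(yaw)
    D=np.array([[np.cos(y2),np.sin(y2),0],[np.sin(y2),-np.cos(y2),0],[0,0,-1]])
    print('shift now(mm)',M.T@(np.array(p)-st['tool_pos'])*1e3,'turn',(R.from_matrix(M.T@D)).as_rotvec())
E
python3 - <<'E'
from h import *
go(W(-.035,0,.2),102.6)
print(W(.1855,.0005,.1))
E
```

```text
t 0.1 pos [ 0.2748 -0.6158  0.2301] jig [-0.4557  0.4867] q [-1.1879  0.2647  1.6053 -0.      1.2737 -0.0369] F [ 0.1448  0.556  -0.7097] M [0.0414 0.014  0.0105] w 1.0016472749707532
yaw 24.053720404266013 tilt [-0.0008  0.0019 -1.    ]
shift now(mm) [ 560.5727 -315.4784   30.7423] turn [-0.0017 -0.0014 -1.3709]
[0.6096 0.1159 0.1   ]
```

>>> servo_tool --targets "0 0 -0.12 0 0 0 0; 0 0 -0.12 0 0 0 0; 0 0 -0.12 0 0 0 0; 0 0 -0.12 0 0 0 0; 0 0 -0.12 0 0 0 0; 0 0 -0.12 0 0 0 0; 0 0 -0.12 0 0 0 0; 0 0 -0.12 0 0 0 0" --newtons 40

```text
time: 0.77
tool_pos: [0.2735, -0.6124, 0.2235]
tcp_rot: [-2.376, -2.036, -0.007]
wrist_force: [0.4, -1.0, -0.3]
width: -0.001
```

>>> servo_tool --targets "0 0 -0.12 0 0 0 0; 0 0 -0.12 0 0 0 0; 0 0 -0.12 0 0 0 0; 0 0 -0.06 0 0 0 0"

```text
time: 1.1
tool_pos: [0.2728, -0.6106, 0.2201]
tcp_rot: [-1.872, -2.503, -0.015]
wrist_force: [0.3, 0.1, -0.4]
width: 0.002
```

```bash
python3 -c "
from h import *
go(W(-.035,0,.2),102.6)"
```

```text
t 1.1 pos [ 0.2728 -0.6106  0.2201] jig [-0.4502  0.4876] q [-1.1879  0.2712  1.6158  0.      1.2734 -1.4746] F [ 0.3321  0.0683 -0.3783] M [ 0.0466  0.0128 -0.0186] w 0.0020246499267228307
yaw 106.42379309808216 tilt [-0.007   0.0174 -0.9998]
shift now(mm) [381.2269 514.2684  26.2839] turn [-0.0024 -0.0186  0.0668]
```

>>> servo_tool --targets "0 -0.02 0.065 0 0 0 0; 0 0 0 24 33 0 0; 0 0 0 24 33 0 0; 0 0 0 24 33 0 0; 0 0 0 24 33 0 0; 0 0 0 24 33 0 0; 0 0 0 24 33 0 0; 0 0 0 24 33 0 0"

```text
time: 1.77
tool_pos: [0.4588, -0.395, 0.2127]
tcp_rot: [-1.976, -2.434, 0.007]
wrist_force: [-0.1, -0.8, -0.2]
width: 0.002
```

```bash
python3 -c "
from h import *
go(W(-.035,0,.2),102.6)"
```

```text
t 1.7667 pos [ 0.4588 -0.395   0.2127] jig [-0.2803  0.2591] q [-0.7491  0.1504  1.7746 -0.0055  1.2232 -0.9541] F [-0.1306 -0.7591 -0.2413] M [-0.029   0.0245 -0.042 ] w 0.0023286613385809325
yaw 101.85459753162532 tilt [-0.0083  0.0007 -1.    ]
shift now(mm) [248.5864 255.987   11.2049] turn [-0.008  -0.0025 -0.013 ]
```

>>> servo_tool --targets "0 0 0 28 29 -1 0; 0 0 0 28 29 -1 0; 0 0 0 28 29 -1 0; 0 0 0 28 29 -1 0; 0 0 0 28 29 -1 0; 0 0 0 28 29 -1 0; 0 0 0 28 29 0 0; 0 0 0 10 24 0 0"

```text
time: 2.43
tool_pos: [0.6411, -0.1322, 0.2132]
tcp_rot: [-1.969, -2.43, 0.008]
wrist_force: [-0.6, -0.4, -0.5]
width: 0.001
```

```bash
python3 -c "
from h import *
go(W(-.035,0.0005,.2),102.6)"
```

```text
t 2.4333 pos [ 0.6411 -0.1322  0.2132] jig [-0.0635  0.0238] q [-0.2421  0.2466  1.6591  0.0015  1.2506 -0.4516] F [-0.577  -0.4228 -0.4673] M [-0.0352  0.0125  0.009 ] w 0.0012836944555971279
yaw 101.97422866319239 tilt [-0.0139  0.0049 -0.9999]
shift now(mm) [28.6692 23.1286 13.1442] turn [-0.0126 -0.0077 -0.0109]
```

>>> servo_tool --targets "-0.0125 -0.0075 -0.011 18 23 0 0; 0 0 0 2 2 20 0; 0 0 0 0 0 35 0; 0 0 0 0 0 35 0; 0 0 0 0 0 30 0; 0 0 0 0 0 0 0"

```text
time: 2.93
tool_pos: [0.6699, -0.097, 0.0903]
tcp_rot: [1.946, 2.459, 0.009]
wrist_force: [-2.4, 0.0, -2.0]
width: -0.002
```

```bash
python3 -c "
from h import *
go(W(-.03,0.0005,.024),102.6)"
```

```text
t 2.9333 pos [ 0.6699 -0.097   0.0903] jig [-0.0355 -0.012 ] q [-0.1817  0.3751  1.7314  0.0025  1.0273 -0.4149] F [-2.3532  0.0009 -1.9564] M [-0.009   0.039  -0.0173] w -0.0019296308346038076
yaw 103.2872656645984 tilt [ 0.008   0.0007 -1.    ]
shift now(mm) [  5.7026 -12.9294  66.1653] turn [0.0079 0.0011 0.012 ]
```

>>> servo_tool --targets "0.008 0 0.012 0 -12 0 0; 0 0 0 0 0 20 0; 0 0 0 0 0 20 0; 0 0 0 0 0 15 0; 0 0 0 0 0 0 0; 0 0 0 0 0 0 0"

```text
time: 3.43
tool_pos: [0.6576, -0.1001, 0.0355]
tcp_rot: [-1.964, -2.45, 0.004]
wrist_force: [-0.3, -0.0, 0.4]
width: -0.0
```

```bash
python3 -c "
from h import *
go(W(-.03,0.0005,.024),102.6)
c=snap('top','t3.png');c=snap('side','s3.png')
a=cv2.imread('pics/t3.png')[90:170,240:360];b=cv2.imread('pics/s3.png')[130:220,150:270]
cv2.imwrite('pics/m3.png',np.vstack([cv2.resize(a,(420,280)),cv2.resize(b,(420,315))]))"
```

```text
t 3.4333 pos [ 0.6576 -0.1001  0.0355] jig [-0.0358  0.0007] q [-0.1879  0.422   1.7809 -0.0015  0.9413 -0.4061] F [-0.3052 -0.036   0.3846] M [-0.0083 -0.0605 -0.0048] w -0.0002652404507163897
yaw 102.55252135127004 tilt [-0.0028 -0.0007 -1.    ]
shift now(mm) [ 5.8486  0.2193 11.5266] turn [-0.0029  0.0001 -0.0008]
```

View pics/m3.png

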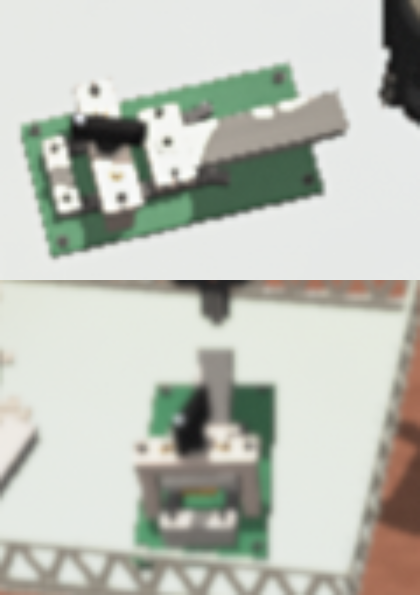

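The gripper is at (395,90) in the upper picture and (215,305) in the lower one. It stands behind the bar's tail and lined up with it. Next I lower it to bar height and advance.

>>> servo_tool --targets "0 0 0 0 0 12 0; 0 0 0 8 0 0 0; 0 0 0 8 0 0 0; 0 0 0 6 0 0 0; 0 0 0 6 0 0 0; 0 0 0 6 0 0 0; 0 0 0 6 0 0 0; 0 0 0 6 0 0 0"

```text
time: 4.2
tool_pos: [0.6513, -0.0541, 0.0279]
tcp_rot: [1.959, 2.444, 0.0]
wrist_force: [0.3, -3.4, -2.0]
width: -0.003
```

```bash
python3 -c "
from h import *
go(W(.0625,0.0005,.024),102.6)"
```

```text
t 4.2 pos [ 0.6513 -0.0541  0.0279] jig [ 0.0105 -0.0032] q [-0.1183  0.4065  1.8203 -0.0063  0.9065 -0.3342] F [ 0.2518 -3.401  -2.0113] M [-0.5873 -0.1524  0.0171] w -0.0032504288786913364
yaw 102.58564708647633 tilt [ 0.0076 -0.0059 -1.    ]
shift now(mm) [52.0333 -3.6912  3.5275] turn [ 0.0062  0.0074 -0.0002]
```

>>> servo_tool --targets "0.006 0.007 0 6 -2 3 0; 0 0 0 6 -1 1 0; 0 0 0 6 0 0 0; 0 0 0 6 0 0 0; 0 0 0 6 0 0 0; 0 0 0 4 0 0 0"

```text
time: 4.7
tool_pos: [0.6433, -0.0207, 0.0264]
tcp_rot: [1.957, 2.447, 0.001]
wrist_force: [1.1, -3.1, -0.4]
width: -0.003
```

```bash
python3 -c "
from h import *
go(W(.0625,0.0005,.024),102.6)"
```

```text
t 4.7 pos [ 0.6433 -0.0207  0.0264] jig [ 0.0448 -0.0026] q [-0.0688  0.3932  1.8428 -0.0051  0.8986 -0.287 ] F [ 1.0893 -3.1174 -0.3599] M [-0.6949 -0.2021 -0.032 ] w -0.002767033916167163
yaw 102.6870806046395 tilt [ 0.0066 -0.0045 -1.    ]
shift now(mm) [17.7507 -3.062   2.3016] turn [0.0054 0.0058 0.0015]
```

>>> servo_tool --targets "0 0 0 3 -1 1 0; 0 0 0 3 0 0 0; 0 0 0 3 0 0 0; 0 0 0 2 0 0 0"

```text
time: 5.03
tool_pos: [0.6408, -0.0093, 0.0266]
tcp_rot: [1.954, 2.446, 0.002]
wrist_force: [1.7, -4.9, -1.3]
width: -0.0
```

>>> servo_tool --targets "0 0 0 2 0 0 0; 0 0 0 2 0 0 0"

```text
time: 5.2
tool_pos: [0.6399, -0.0051, 0.0266]
tcp_rot: [1.953, 2.446, 0.002]
wrist_force: [0.7, -4.0, -1.2]
width: 0.0
```

```bash
python3 -c "
from h import *
go(W(.0625,0.0005,.024),102.6)"
```

```text
t 5.2 pos [ 0.6399 -0.0051  0.0266] jig [ 0.0608 -0.0027] q [-0.0436  0.3855  1.8536 -0.0077  0.8927 -0.2619] F [ 0.6619 -3.9921 -1.1908] M [-0.7066 -0.1725  0.0328] w 0.0001337700277653249
yaw 102.78132162561204 tilt [ 0.0096 -0.0064 -0.9999]
shift now(mm) [ 1.7327 -3.2141  2.582 ] turn [0.0079 0.0084 0.0032]
```

>>> servo_tool --targets "0 0 0 1.5 0 0 0; 0 0 0 1.5 0 0 0"

```text
time: 5.37
tool_pos: [0.6392, -0.0019, 0.0266]
tcp_rot: [1.953, 2.446, 0.001]
wrist_force: [1.5, -4.2, -0.2]
width: -0.003
```

>>> servo_tool --targets "0 0 0 1.5 0 0 0; 0 0 0 1.5 0 0 0"

```text
time: 5.53
tool_pos: [0.6389, -0.0006, 0.0267]
tcp_rot: [1.95, 2.445, -0.002]
wrist_force: [2.3, -13.5, -1.7]
width: 0.002
```

>>> servo_tool --targets "0 0 0 1.5 0 0 0; 0 0 0 1.5 0 0 0"

```text
time: 5.7
tool_pos: [0.639, -0.0007, 0.0267]
tcp_rot: [1.946, 2.443, -0.006]
wrist_force: [2.3, -7.9, -1.1]
width: -0.005
```

>>> servo_tool --targets "0 0 0 3 0 0 0; 0 0 0 3 0 0 0"

```text
time: 5.87
tool_pos: [0.639, -0.0006, 0.0268]
tcp_rot: [1.938, 2.439, -0.014]
wrist_force: [2.8, -14.6, -1.7]
width: -0.0
```

```bash
python3 -c "
from h import *
go(W(.0625,0.0005,.024),102.6)"
```

```text
t 5.8667 pos [ 0.639  -0.0006  0.0268] jig [ 0.0654 -0.0028] q [-0.0273  0.381   1.8597 -0.03    0.8855 -0.2366] F [  2.7964 -14.5669  -1.7158] M [-2.4412 -0.4465 -0.0286] w -0.0004683596534142888
yaw 103.06605687861467 tilt [ 0.0149 -0.0236 -0.9996]
shift now(mm) [-2.7478 -3.3501  2.8745] turn [0.0093 0.0264 0.0083]
```

The bar stopped at y = -0.0006 under about 15 N and moved no further. That puts it home, about 76 mm of travel against the expected 73.5. I back off and take a picture.

>>> servo_tool --targets "0 0.012 0 -8 0 0 0; 0 0.012 0 -12 0 0 0; 0 0 0 -15 0 -10 0; 0 0 0 0 0 -35 0; 0 0 0 0 0 -35 30; 0 0 0 0 0 -35 50; 0 0 0 0 0 -25 50; 0 0 0 0 0 0 50"

```text
time: 6.53
tool_pos: [0.641, -0.033, 0.1705]
tcp_rot: [-1.952, -2.447, -0.008]
wrist_force: [0.6, -0.1, 0.9]
width: 0.565
```

```bash
python3 -c "
from h import *
import pickle
go(W(.1855,0.0005,.17),84)
c=snap('top','t4.png');pickle.dump(c,open('top4.pkl','wb'));c=snap('side','s4.png');pickle.dump(c,open('side4.pkl','wb'))
a=cv2.imread('pics/t4.png')[90:170,240:360];b=cv2.imread('pics/s4.png')[130:220,150:270]
cv2.imwrite('pics/m4.png',np.vstack([cv2.resize(a,(420,280)),cv2.resize(b,(420,315))]))"
```

```text
t 6.5333 pos [ 0.641  -0.033   0.1705] jig [0.0333 0.0023] q [-0.0958  0.2489  1.7374  0.0113  1.1621 -0.3242] F [ 0.6491 -0.1422  0.8753] M [-0.0615 -0.0514 -0.0146] w 0.5646570890089689
yaw 102.82052540061511 tilt [-0.0058  0.011  -0.9999]
shift now(mm) [152.1593   2.4112   2.3209] turn [-0.0052 -0.0114  0.3285]
```

View pics/m4.png

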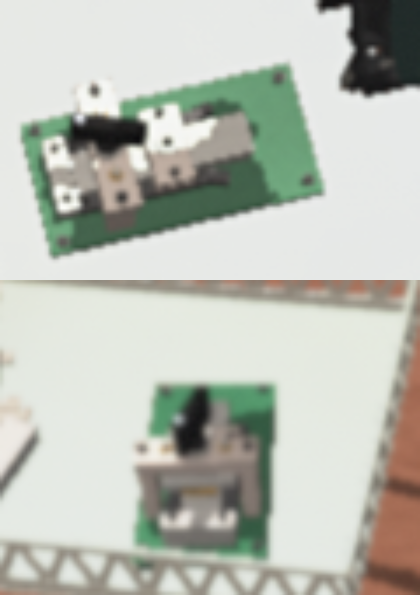

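The bar's tail now ends at (255,130) in the upper picture and its nose is at the stop (65,180). In the lower one the bar's end shows against the stop. Next is the knob.

>>> servo_tool --targets "0 0 0 35 0 0 50; 0 0 0 35 0 0 50; 0 0 0 35 0 0 50; 0 0 0 30 0 0 50; 0 0 0.11 0 0 0 50; 0 0 0.11 0 0 0 50; 0 0 0.11 0 0 0 50; 0 0 0 0 0 0 50"

```text
time: 7.3
tool_pos: [0.5953, 0.1056, 0.1513]
tcp_rot: [-2.326, -2.056, 0.034]
wrist_force: [-0.1, -0.1, -0.6]
width: 0.585
```

```bash
python3 -c "
from h import *
go(W(.1855,0.0005,.097),84)"
```

```text
t 7.3 pos [0.5953 0.1056 0.1513] jig [0.1785 0.0167] q [0.1241 0.2179 1.8137 0.0194 1.1486 0.2389] F [-0.1038 -0.1319 -0.5773] M [-0.0034 -0.035   0.0244] w 0.5849268763941569
yaw 82.93630907440729 tilt [-0.0405  0.0128 -0.9991]
shift now(mm) [11.6232 15.1431 53.7735] turn [-0.0417 -0.0081 -0.0184]
```

>>> servo_tool --targets "-0.04 -0.008 -0.018 10 12 0 50; 0 0 0 0 0 0 50; 0 0 0 0 0 0 50"

```text
time: 7.55
tool_pos: [0.6041, 0.1139, 0.1449]
tcp_rot: [-2.321, -2.106, 0.015]
wrist_force: [0.2, -0.0, -0.3]
width: 0.587
```

```bash
python3 -c "
from h import *
go(W(.1855,0.0005,.097),84)
c=snap('top','t5.png');c=snap('side','s5.png')
a=cv2.imread('pics/t5.png')[90:170,240:360];b=cv2.imread('pics/s5.png')[130:220,150:270]
cv2.imwrite('pics/m5.png',np.vstack([cv2.resize(a,(420,280)),cv2.resize(b,(420,315))]))"
```

```text
t 7.55 pos [0.6041 0.1139 0.1449] jig [0.1847 0.0063] q [0.1454 0.2258 1.8161 0.001  1.112  0.2418] F [ 0.1584 -0.0044 -0.2969] M [-0.037   0.0251  0.0335] w 0.5871207286242314
yaw 84.45397973241731 tilt [-0.0123 -0.0009 -0.9999]
shift now(mm) [ 2.6398  5.8147 47.8153] turn [-0.0121  0.0022  0.0079]
```

View pics/m5.png

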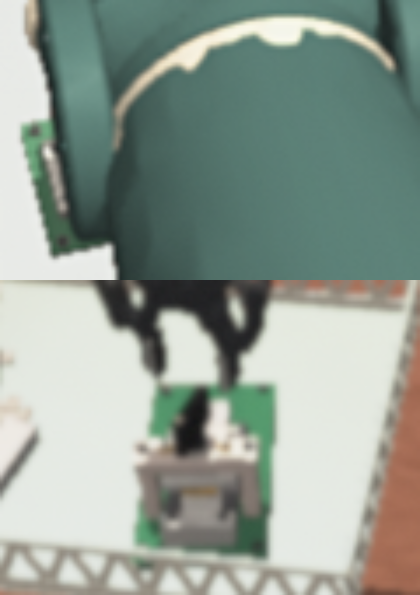

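The fingers straddle the knob in the side view: tips at (155,365) and (230,385), knob at (190,420). I centre and descend.

>>> servo_tool --targets "-0.012 0 0.006 2 6 0 50; 0 0 0 0 0 15 50; 0 0 0 0 0 15 50; 0 0 0 0 0 10 50; 0 0 0 0 0 0 50"

```text
time: 8.07
tool_pos: [0.6132, 0.1133, 0.1054]
tcp_rot: [2.333, 2.098, 0.004]
wrist_force: [-0.3, -0.7, -0.3]
width: 0.584
```

```bash
python3 -c "
from h import *
go(W(.1855,0.0005,.097),84)"
```

```text
t 8.0667 pos [0.6132 0.1133 0.1054] jig [ 0.1822 -0.0024] q [ 0.1439  0.2699  1.8406 -0.0023  1.0265  0.2511] F [-0.2789 -0.6796 -0.3497] M [-0.012   0.037  -0.0265] w 0.5843643570683146
yaw 83.92548356870668 tilt [ 0.0048 -0.0013 -1.    ]
shift now(mm) [ 2.1978 -3.8867  8.3688] turn [ 0.0049  0.0008 -0.0013]
```

>>> servo_tool --targets "0 0 0 2 -3 6 50; 0 0 0 0 0 1 50; 0 0 0 0 0 0 35; 0 0 0 0 0 0 25; 0 0 0 0 0 0 18" --newtons 30

```text
time: 8.48
tool_pos: [0.611, 0.1154, 0.0989]
tcp_rot: [2.333, 2.097, 0.006]
wrist_force: [0.0, 0.1, -0.0]
width: 0.21
```

```bash
python3 -c "
from h import *
go(W(.1855,0.0005,.097),84)"
```

```text
t 8.4833 pos [0.611  0.1154 0.0989] jig [ 0.1847 -0.0008] q [ 0.1478  0.2731  1.8499 -0.0023  1.0131  0.2556] F [ 0.0357  0.1265 -0.0171] M [-0.0383 -0.0566 -0.0002] w 0.20985770136820053
yaw 83.89066191885044 tilt [ 0.0058 -0.0011 -1.    ]
shift now(mm) [ 0.3399 -1.4758  1.9312] turn [ 0.0058  0.0005 -0.0019]
```

>>> servo_tool --targets "0 0 0 0 -1 0 10; 0 0 0 0 0 0 5; 0 0 0 0 0 0 5" --newtons 50

```text
time: 8.73
tool_pos: [0.6084, 0.1156, 0.099]
tcp_rot: [2.335, 2.098, 0.002]
wrist_force: [-0.3, 0.6, -1.6]
width: 0.133
```

```bash
python3 -c "
from h import *
go(W(.1855,0.0005,.097),84)"
```

```text
t 8.7333 pos [0.6084 0.1156 0.099 ] jig [0.1854 0.0017] q [ 0.1485  0.2704  1.8532 -0.0019  1.0154  0.2561] F [-0.331   0.6095 -1.6242] M [-0.0472  0.0356 -0.0648] w 0.13338899336413734
yaw 83.88979691367624 tilt [ 0.0029 -0.0012 -1.    ]
shift now(mm) [0.442  1.1316 2.0343] turn [ 0.003   0.0009 -0.0019]
```

Gripped: width 11.4 mm against the 12 mm wing. I start turning clockwise, which is + about tool z.

>>> servo_tool --targets "0 0 0.1 0 0 0 5; 0 0 0.1 0 0 0 5; 0 0 0.1 0 0 0 5; 0 0 0.1 0 0 0 5"

```text
time: 9.07
tool_pos: [0.6072, 0.116, 0.099]
tcp_rot: [2.718, 1.574, -0.0]
wrist_force: [-1.4, 0.5, -1.1]
width: 0.129
```

```bash
python3 -c "
from h import *
go(W(.1855,0.0005,.097))"
```

```text
t 9.0667 pos [0.6072 0.116  0.099 ] jig [0.1861 0.0028] q [ 0.149   0.2699  1.8538 -0.0012  1.0176  0.6707] F [-1.4271  0.5372 -1.0525] M [0.0495 0.2568 0.1098] w 0.12898408162002747
yaw 60.1428370794742 tilt [ 0.0004 -0.001  -1.    ]
shift now(mm) [1.1269 2.066  2.0153] turn [0.0008 0.0006 0.    ]
```

>>> servo_tool --targets "0 0 0.08 0 0 0 5; 0 0 0.08 0 0 0 5"

```text
time: 9.23
tool_pos: [0.6068, 0.1163, 0.099]
tcp_rot: [2.841, 1.339, -0.001]
wrist_force: [-1.5, -0.1, -0.5]
width: 0.131
```

```bash
cat > st.py <<'E'
from h import *
st=bot.read_state();M=R.from_rotvec(st['tcp_rot']).as_matrix()
F=st['wrist_force'];p=st['tool_pos']
print('t %.2f q6 %.3f yaw %.2f Mz %.3f w %.3f'%(st['time'],st['q'][5],np.degrees(np.arctan2(M[1,0],M[0,0])),st['torque'][2],st['width']),'F',F,'p',p,'M',st['torque'],'tilt',M[:2,2])
E
python3 st.py
```

```text
t 9.23 q6 0.840 yaw 50.47 Mz 0.068 w 0.131 F [-1.4629 -0.1239 -0.4868] p [0.6068 0.1163 0.099 ] M [0.1073 0.1878 0.0683] tilt [-0.0005 -0.0007]
```

>>> servo_tool --targets "0 0 0.08 0 0 0 5; 0 0 0.08 0 0 0 5"

```text
time: 9.4
tool_pos: [0.6065, 0.1166, 0.0991]
tcp_rot: [-2.944, -1.096, 0.002]
wrist_force: [-0.8, 0.2, -1.7]
width: 0.13
```

```bash
python3 st.py
```

```text
t 9.40 q6 1.008 yaw 40.85 Mz 0.046 w 0.130 F [-0.8279  0.2489 -1.7333] p [0.6065 0.1166 0.0991] M [0.1034 0.1412 0.0463] tilt [-0.0011 -0.0003]
```

>>> servo_tool --targets "0 0 0.09 0 0 0 5; 0 0 0.09 0 0 0 5"

```text
time: 9.57
tool_pos: [0.6061, 0.1171, 0.099]
tcp_rot: [-3.033, -0.815, 0.003]
wrist_force: [-1.1, 1.0, -1.1]
width: 0.135
```

```bash
python3 st.py
```

```text
t 9.57 q6 1.196 yaw 30.07 Mz 0.066 w 0.135 F [-1.0797  0.9928 -1.1353] p [0.6061 0.1171 0.099 ] M [0.1144 0.1202 0.0658] tilt [-0.0017  0.0002]
```

>>> servo_tool --targets "0 0 0.09 0 0 0 5; 0 0 0.09 0 0 0 5"

```text
time: 9.73
tool_pos: [0.6059, 0.1176, 0.0991]
tcp_rot: [-3.096, -0.525, 0.003]
wrist_force: [-1.7, 1.1, -1.5]
width: 0.133
```

```bash
python3 st.py
```

```text
t 9.73 q6 1.385 yaw 19.25 Mz 0.125 w 0.133 F [-1.6919  1.1485 -1.5476] p [0.6059 0.1176 0.0991] M [0.1013 0.0896 0.1254] tilt [-0.0021  0.0008]
```

>>> servo_tool --targets "0 0 0.05 0 0 0 5; 0 0 0.05 0 0 0 5"

```text
time: 9.9
tool_pos: [0.6058, 0.1179, 0.099]
tcp_rot: [-3.12, -0.359, 0.003]
wrist_force: [-0.6, 0.7, -2.2]
width: 0.131
```

```bash
python3 st.py
```

```text
t 9.90 q6 1.492 yaw 13.14 Mz 0.017 w 0.131 F [-0.5879  0.6972 -2.1516] p [0.6058 0.1179 0.099 ] M [0.0091 0.0376 0.0169] tilt [-0.0023  0.001 ]
```

>>> servo_tool --targets "0 0 0.08 0 0 0 5; 0 0 0.08 0 0 0 5"

```text
time: 10.07
tool_pos: [0.6057, 0.1184, 0.0991]
tcp_rot: [-3.138, -0.099, 0.003]
wrist_force: [-0.6, 0.5, -1.6]
width: 0.13
```

```bash
python3 st.py
```

```text
t 10.07 q6 1.658 yaw 3.61 Mz 0.080 w 0.130 F [-0.5691  0.5049 -1.6068] p [0.6057 0.1184 0.0991] M [0.1166 0.0684 0.0803] tilt [-0.0022  0.0017]
```

>>> servo_tool --targets "0 0 0.08 0 0 0 5; 0 0 0.08 0 0 0 5"

```text
time: 10.23
tool_pos: [0.6057, 0.119, 0.099]
tcp_rot: [-3.135, 0.164, 0.003]
wrist_force: [-1.2, -0.2, -1.3]
width: 0.128
```

```bash
python3 st.py
```

```text
t 10.23 q6 1.826 yaw -5.99 Mz 0.096 w 0.128 F [-1.2383 -0.1823 -1.2521] p [0.6057 0.119  0.099 ] M [0.0629 0.0115 0.0956] tilt [-0.0021  0.0022]
```

>>> servo_tool --targets "0 0 0.07 0 0 0 5; 0 0 0.07 0 0 0 5"

```text
time: 10.4
tool_pos: [0.6058, 0.1194, 0.099]
tcp_rot: [-3.114, 0.394, 0.003]
wrist_force: [-0.3, 0.7, -1.9]
width: 0.132
```

```bash
python3 st.py
```

```text
t 10.40 q6 1.973 yaw -14.43 Mz 0.089 w 0.132 F [-0.2697  0.7254 -1.8918] p [0.6058 0.1194 0.099 ] M [0.0465 0.0373 0.089 ] tilt [-0.0018  0.0026]
```

>>> servo_tool --targets "0 0 0.07 0 0 0 5; 0 0 0.07 0 0 0 5"

```text
time: 10.57
tool_pos: [0.6059, 0.1198, 0.0991]
tcp_rot: [-3.077, 0.621, 0.003]
wrist_force: [0.1, 0.9, -2.0]
width: 0.125
```

```bash
python3 st.py
```

```text
t 10.57 q6 2.120 yaw -22.83 Mz 0.028 w 0.125 F [ 0.1044  0.8793 -1.9657] p [0.6059 0.1198 0.0991] M [-0.0106 -0.0136  0.0283] tilt [-0.0013  0.0031]
```

>>> servo_tool --targets "0 0 0.08 0 0 0 5; 0 0 0.08 0 0 0 5"

```text
time: 10.73
tool_pos: [0.6062, 0.1203, 0.099]
tcp_rot: [-3.014, 0.876, 0.003]
wrist_force: [-0.5, 1.0, -2.1]
width: 0.127
```

```bash
python3 st.py
```

```text
t 10.73 q6 2.288 yaw -32.40 Mz 0.046 w 0.127 F [-0.4765  1.0177 -2.1479] p [0.6062 0.1203 0.099 ] M [ 0.0153 -0.0346  0.0461] tilt [-0.0007  0.0035]
```

Turned 116° (3.2 mm) with only drag felt, and joint 6 is near its limit. The TCP's drift while turning fits a knob axis at (0.6088, 0.1187). I open, lift, turn back 180° and regrip.

>>> servo_tool --targets "0 0 0 0 0 0 60; 0 0 0 0 0 0 60; 0 0 0 0 0 0 60; 0 0 0 0 0 -15 60; 0 0 0 0 0 -20 60; 0 0 0 0 0 -20 60; 0 0 -0.12 0 0 -1 60; 0 0 -0.12 0 0 -1 60"

```text
time: 11.4
tool_pos: [0.6075, 0.1199, 0.1596]
tcp_rot: [-3.101, 0.482, -0.002]
wrist_force: [-0.9, 0.4, -1.9]
width: 0.699
```

>>> servo_tool --targets "0 0 -0.12 0 0 -1 60; 0 0 -0.12 0 0 -1 60; 0 0 -0.12 0 0 -1 60; 0 0 -0.12 0 0 -1 60; 0 0 -0.12 0 0 -1 60; 0 0 -0.12 0 0 -1 60; 0 0 -0.12 0 0 -1 60; 0 0 -0.12 0 0 -1 60"

```text
time: 12.07
tool_pos: [0.612, 0.1199, 0.1745]
tcp_rot: [2.955, 1.065, 0.023]
wrist_force: [-0.5, 0.8, 0.6]
width: 0.706
```

```bash
python3 -c "
from h import *
go([.6088,.1187,.14],147.6)"
```

```text
t 12.0667 pos [0.612  0.1199 0.1745] jig [ 0.1888 -0.0027] q [0.152  0.1993 1.7903 0.003  1.1376 1.0295] F [-0.4998  0.8316  0.5545] M [ 0.0327 -0.0059 -0.0155] w 0.7056216703473234
yaw 39.65347475626498 tilt [ 0.0139  0.0049 -0.9999]
shift now(mm) [-3.6906 -1.2871 34.4404] turn [ 0.0165 -0.0046 -1.884 ]
```

>>> servo_tool --targets "0 0 -0.12 0 0 0 60; 0 0 -0.12 0 0 0 60; 0 0 -0.12 0 0 0 60; 0 0 -0.12 0 0 0 60; 0 0 -0.12 0 0 0 60; 0 0 -0.12 0 0 0 60; 0 0 -0.12 0 0 0 60; 0 0 -0.12 0 0 0 60"

```text
time: 12.73
tool_pos: [0.6152, 0.1197, 0.1791]
tcp_rot: [2.074, 2.342, 0.03]
wrist_force: [0.1, 0.1, -0.7]
width: 0.702
```

>>> servo_tool --targets "0 0 -0.12 0 0 0 50; 0 0 -0.12 0 0 0 50; 0 0 -0.12 0 0 0 50; 0 0 -0.12 0 0 0 50; 0 0 -0.12 0 0 0 50; 0 0 -0.12 0 0 0 50; 0 0 -0.12 0 0 0 50"

```text
time: 13.32
tool_pos: [0.6177, 0.1194, 0.1826]
tcp_rot: [0.883, 2.988, 0.022]
wrist_force: [-0.8, -0.2, 0.3]
width: 0.586
```

```bash
python3 -c "
from h import *
go([.6088,.1187,.14],147.6)"
```

```text
t 13.3167 pos [0.6177 0.1194 0.1826] jig [ 0.1872 -0.0081] q [ 0.1504  0.1933  1.7821  0.002   1.1366 -0.8466] F [-0.766  -0.1535  0.299 ] M [0.0083 0.0351 0.0189] w 0.586100330086524
yaw 147.06438676429 tilt [ 0.029   0.0063 -0.9996]
shift now(mm) [ 7.916  -6.3269 42.2757] turn [ 0.0209  0.021  -0.0091]
```

>>> servo_tool --targets "0.021 0.021 -0.009 7 -5 0 50; 0 0 0 0 0 15 50; 0 0 0 0 0 15 50; 0 0 0 0 0 0 50; 0 0 0 0 0 0 50"

```text
time: 13.73
tool_pos: [0.6117, 0.1191, 0.1555]
tcp_rot: [0.853, 3.017, 0.004]
wrist_force: [1.2, -0.0, 0.1]
width: 0.587
```

```bash
python3 -c "
from h import *
go([.6088,.1187,.0975],147.6)"
```

```text
t 13.7333 pos [0.6117 0.1191 0.1555] jig [ 0.1881 -0.0022] q [ 0.1526  0.2197  1.8026 -0.0005  1.113  -0.8668] F [ 1.2367 -0.0257  0.1258] M [-0.0185  0.042   0.0056] w 0.5874465921811348
yaw 148.41486084393503 tilt [ 0.0064  0.0005 -1.    ]
shift now(mm) [ 2.5298 -2.0409 58.0181] turn [0.0038 0.0051 0.0142]
```

>>> servo_tool --targets "0.004 0.005 0.014 1.5 -1 0 50; 0 0 0 0 0 18 50; 0 0 0 0 0 18 50; 0 0 0 0 0 12 50; 0 0 0 0 0 0 50; 0 0 0 0 0 0 50"

```text
time: 14.23
tool_pos: [0.6138, 0.1195, 0.1126]
tcp_rot: [0.876, 3.009, 0.005]
wrist_force: [-0.2, 0.7, 0.4]
width: 0.584
```

```bash
python3 -c "
from h import *
go([.6088,.1187,.0975],147.6)"
```

```text
t 14.2333 pos [0.6138 0.1195 0.1126] jig [ 0.188  -0.0044] q [ 0.1525  0.2632  1.8343 -0.0003  1.0359 -0.8517] F [-0.2238  0.6702  0.4392] M [-0.0188 -0.029  -0.0395] w 0.584421279285849
yaw 147.5433439981976 tilt [ 0.0082  0.001  -1.    ]
shift now(mm) [ 3.9255 -3.4319 15.1057] turn [ 0.0053  0.0064 -0.001 ]
```

>>> servo_tool --targets "0.005 0.006 0 4 -3 10 50; 0 0 0 0 0 4 50; 0 0 0 0 0 0 40; 0 0 0 0 0 0 40"

```text
time: 14.57
tool_pos: [0.61, 0.1193, 0.1001]
tcp_rot: [0.877, 3.014, 0.002]
wrist_force: [-0.5, -0.1, 0.2]
width: 0.469
```

```bash
python3 -c "
from h import *
go([.6088,.1187,.0975],147.6)"
```

```text
t 14.5667 pos [0.61   0.1193 0.1001] jig [ 0.1887 -0.0006] q [ 0.1531  0.2729  1.8478  0.      1.018  -0.8512] F [-0.478  -0.1032  0.1772] M [-0.0101 -0.0029  0.0372] w 0.46915456088814694
yaw 147.5388310503994 tilt [ 0.0029  0.0005 -1.    ]
shift now(mm) [ 0.6652 -1.1303  2.5638] turn [ 0.0019  0.0022 -0.0011]
```

Well centred, so I close.

>>> servo_tool --targets "0 0 0 0.5 -1 1 20; 0 0 0 0 0 0 15; 0 0 0 0 0 0 10; 0 0 0 0 0 0 5; 0 0 0 0 0 0 5; 0 0 0 0 0 0 5" --newtons 50

```text
time: 15.07
tool_pos: [0.6093, 0.1183, 0.1]
tcp_rot: [0.876, 3.013, 0.002]
wrist_force: [0.4, -0.2, -0.3]
width: 0.134
```

```bash
python3 st.py
```

```text
t 15.07 q6 -0.852 yaw 147.56 Mz 0.038 w 0.134 F [ 0.433  -0.1662 -0.339 ] p [0.6093 0.1183 0.1   ] M [-0.1085  0.0179  0.0377] tilt [ 0.0041 -0.    ]
```

>>> servo_tool --targets "0 0 0.08 0 0 0 5; 0 0 0.08 0 0 0 5"

```text
time: 15.23
tool_pos: [0.6092, 0.1182, 0.0999]
tcp_rot: [1.12, 2.931, 0.002]
wrist_force: [-0.3, -1.0, 0.1]
width: 0.132
```

```bash
python3 st.py
```

```text
t 15.23 q6 -0.688 yaw 138.17 Mz 0.081 w 0.132 F [-0.2553 -1.0331  0.0964] p [0.6092 0.1182 0.0999] M [-0.0956  0.0749  0.0815] tilt [ 0.0039 -0.0004]
```

>>> servo_tool --targets "0 0 0.08 0 0 0 5; 0 0 0.08 0 0 0 5"

```text
time: 15.4
tool_pos: [0.6092, 0.1181, 0.0999]
tcp_rot: [1.361, 2.827, 0.002]
wrist_force: [-0.5, -0.2, -0.5]
width: 0.131
```

```bash
python3 st.py
```

```text
t 15.40 q6 -0.520 yaw 128.57 Mz 0.063 w 0.131 F [-0.4727 -0.2261 -0.4989] p [0.6092 0.1181 0.0999] M [-0.1108  0.0631  0.0626] tilt [ 0.0037 -0.0007]
```

>>> servo_tool --targets "0 0 0.08 0 0 0 5; 0 0 0.08 0 0 0 5"

```text
time: 15.57
tool_pos: [0.6091, 0.1181, 0.0999]
tcp_rot: [1.594, 2.703, 0.001]
wrist_force: [0.0, -0.1, -0.6]
width: 0.129
```

```bash
python3 st.py
```

```text
t 15.57 q6 -0.352 yaw 118.96 Mz 0.100 w 0.129 F [ 0.0494 -0.1118 -0.5595] p [0.6091 0.1181 0.0999] M [-0.1479  0.0648  0.1002] tilt [ 0.0035 -0.001 ]
```

>>> servo_tool --targets "0 0 0.07 0 0 0 5; 0 0 0.07 0 0 0 5"

```text
time: 15.73
tool_pos: [0.609, 0.118, 0.0999]
tcp_rot: [1.788, 2.579, 0.001]
wrist_force: [0.4, -0.7, -0.0]
width: 0.127
```

```bash
python3 st.py
```

```text
t 15.73 q6 -0.205 yaw 110.52 Mz 0.098 w 0.127 F [ 0.3828 -0.6777 -0.0299] p [0.609  0.118  0.0999] M [-0.1303  0.0675  0.0977] tilt [ 0.0032 -0.0013]
```

```bash
python3 st.py
```

```text
t 15.73 q6 -0.205 yaw 110.52 Mz 0.098 w 0.127 F [ 0.3828 -0.6777 -0.0299] p [0.609  0.118  0.0999] M [-0.1303  0.0675  0.0977] tilt [ 0.0032 -0.0013]
```

The state is unchanged, so I carry on.

>>> servo_tool --targets "0 0 0.06 0 0 0 5; 0 0 0.06 0 0 0 5"

```text
time: 15.9
tool_pos: [0.6089, 0.118, 0.0999]
tcp_rot: [1.947, 2.461, 0.001]
wrist_force: [-1.1, -0.5, 0.1]
width: 0.137
```

```bash
python3 st.py
```

```text
t 15.90 q6 -0.078 yaw 103.29 Mz 0.109 w 0.137 F [-1.0863 -0.4905  0.0755] p [0.6089 0.118  0.0999] M [-0.1031  0.0786  0.1088] tilt [ 0.003  -0.0015]
```

>>> servo_tool --targets "0 0 0.06 0 0 0 5; 0 0 0.06 0 0 0 5"

```text
time: 16.07
tool_pos: [0.6088, 0.118, 0.0999]
tcp_rot: [2.098, 2.334, 0.001]
wrist_force: [-0.4, -0.1, -0.1]
width: 0.129
```

```bash
python3 st.py
```

```text
t 16.07 q6 0.048 yaw 96.08 Mz 0.073 w 0.129 F [-0.4072 -0.1327 -0.105 ] p [0.6088 0.118  0.0999] M [-0.1583  0.0808  0.0725] tilt [ 0.0028 -0.0018]
```

>>> servo_tool --targets "0 0 0.06 0 0 0 5; 0 0 0.06 0 0 0 5"

```text
time: 16.23
tool_pos: [0.6088, 0.1179, 0.0999]
tcp_rot: [2.241, 2.197, 0.001]
wrist_force: [-0.6, -1.1, -0.5]
width: 0.135
```

```bash
python3 st.py
```

```text
t 16.23 q6 0.174 yaw 88.88 Mz 0.049 w 0.135 F [-0.5687 -1.1147 -0.492 ] p [0.6088 0.1179 0.0999] M [-0.1161  0.0561  0.0489] tilt [ 0.0026 -0.002 ]
```

>>> servo_tool --targets "0 0 0.06 0 0 0 5; 0 0 0.06 0 0 0 5"

```text
time: 16.4
tool_pos: [0.6087, 0.118, 0.1]
tcp_rot: [2.374, 2.052, 0.001]
wrist_force: [0.2, -0.6, -0.4]
width: 0.137
```

```bash
python3 st.py
```

```text
t 16.40 q6 0.300 yaw 81.67 Mz 0.126 w 0.137 F [ 0.2192 -0.6347 -0.3539] p [0.6087 0.118  0.1   ] M [-0.1423  0.0853  0.1258] tilt [ 0.0024 -0.0022]
```

>>> servo_tool --targets "0 0 0.05 0 0 0 5; 0 0 0.05 0 0 0 5"

```text
time: 16.57
tool_pos: [0.6086, 0.1179, 0.0999]
tcp_rot: [2.479, 1.925, 0.0]
wrist_force: [0.3, 0.5, -0.6]
width: 0.132
```

```bash
python3 st.py
```

```text
t 16.57 q6 0.405 yaw 75.65 Mz 0.100 w 0.132 F [ 0.2645  0.4951 -0.637 ] p [0.6086 0.1179 0.0999] M [-0.1167  0.1222  0.1004] tilt [ 0.0021 -0.0025]
```

>>> servo_tool --targets "0 0 0.05 0 0 0 5; 0 0 0.05 0 0 0 5"

```text
time: 16.73
tool_pos: [0.6086, 0.118, 0.0999]
tcp_rot: [2.576, 1.793, -0.0]
wrist_force: [0.8, -0.1, -0.7]
width: 0.131
```

```bash
python3 st.py
```

```text
t 16.73 q6 0.510 yaw 69.68 Mz 0.167 w 0.131 F [ 0.7819 -0.0655 -0.6511] p [0.6086 0.118  0.0999] M [-0.1262  0.1191  0.1674] tilt [ 0.0019 -0.0028]
```

>>> servo_tool --targets "0 0 0.04 0 0 0 5"

```text
time: 16.82
tool_pos: [0.6085, 0.118, 0.0999]
tcp_rot: [2.613, 1.738, -0.0]
wrist_force: [0.0, -0.1, -0.6]
width: 0.129
```

```bash
python3 st.py
```

```text
t 16.82 q6 0.552 yaw 67.28 Mz 0.219 w 0.129 F [ 0.0359 -0.1154 -0.6158] p [0.6085 0.118  0.0999] M [-0.0794  0.0568  0.2188] tilt [ 0.0018 -0.003 ]
```

Torque is rising (0.10, 0.17, 0.22). I hold for one row to confirm.

>>> servo_tool --targets "0 0 0.015 0 0 0 5"

```text
time: 16.9
tool_pos: [0.6085, 0.118, 0.0999]
tcp_rot: [2.626, 1.717, -0.0]
wrist_force: [-0.7, -0.3, -0.2]
width: 0.131
```

```bash
python3 st.py; python3 -c "
from h import *
c=snap('side','s6.png')
print(bot.read_state()['torque'][2])
cv2.imwrite('pics/s6z.png',cv2.resize(cv2.imread('pics/s6.png')[150:215,180:235],(550,650)[:2],interpolation=cv2.INTER_CUBIC)[:600])"; python3 st.py
```

```text
t 16.90 q6 0.568 yaw 66.36 Mz 0.214 w 0.131 F [-0.7106 -0.3262 -0.2189] p [0.6085 0.118  0.0999] M [-0.1105  0.0317  0.2145] tilt [ 0.0018 -0.0032]
0.034813802518353615
t 16.95 q6 0.568 yaw 66.37 Mz 0.035 w 0.132 F [-0.7533 -0.9481 -0.3637] p [0.6085 0.118  0.0999] M [-0.0617  0.0282  0.0348] tilt [ 0.0017 -0.0032]
```

View pics/s6z.png

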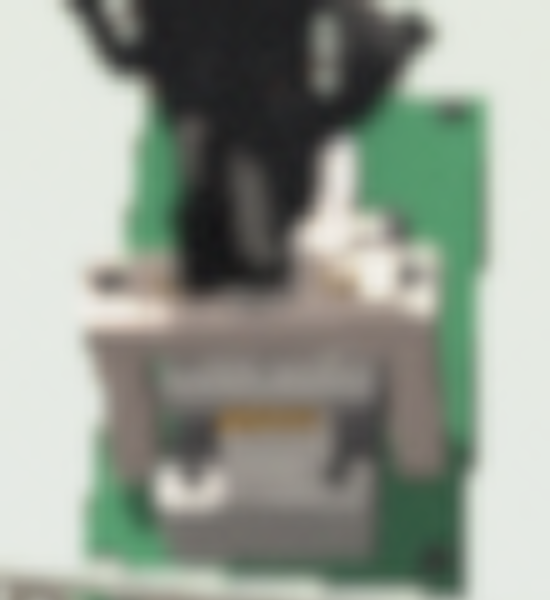

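The shoe's brass foot at (265,415) sits on the bar in the picture. I make one small confirming nudge.

>>> servo_tool --targets "0 0 0.02 0 0 0 5"

```text
time: 17.03
tool_pos: [0.6085, 0.118, 0.1]
tcp_rot: [2.643, 1.692, -0.0]
wrist_force: [-0.2, -0.3, -0.7]
width: 0.13
```

```bash
python3 st.py
```

```text
t 17.03 q6 0.587 yaw 65.25 Mz 0.252 w 0.130 F [-0.1569 -0.3399 -0.6638] p [0.6085 0.118  0.1   ] M [-0.078   0.0694  0.2516] tilt [ 0.0018 -0.0033]
```

It is finger-tight: 0.25 N m, about 0.18 over drag, at yaw 65.25°. I back off 90° to yaw 155.25°.

>>> servo_tool --targets "0 0 -0.11 0 0 0 5; 0 0 -0.11 0 0 0 5; 0 0 -0.11 0 0 0 5; 0 0 -0.11 0 0 0 5; 0 0 -0.11 0 0 0 5; 0 0 -0.11 0 0 0 5; 0 0 -0.11 0 0 0 5; 0 0 -0.11 0 0 0 5"

```text
time: 17.7
tool_pos: [0.609, 0.118, 0.0999]
tcp_rot: [1.625, 2.685, -0.001]
wrist_force: [0.2, -0.6, -0.1]
width: 0.135
```

>>> servo_tool --targets "0 0 -0.11 0 0 0 5; 0 0 -0.11 0 0 0 5; 0 0 -0.11 0 0 0 5; 0 0 -0.11 0 0 0 5; 0 0 -0.05 0 0 0 5"

```text
time: 18.12
tool_pos: [0.6093, 0.1183, 0.1]
tcp_rot: [0.888, 3.01, 0.0]
wrist_force: [-1.6, -1.3, -1.4]
width: 0.131
```

```bash
python3 st.py
```

```text
t 18.12 q6 -0.844 yaw 147.13 Mz -0.053 w 0.131 F [-1.5882 -1.3358 -1.3728] p [0.6093 0.1183 0.1   ] M [-0.0622 -0.0465 -0.0526] tilt [ 0.0032 -0.0007]
```

Another 8.1° to go, which is 0.142 rad.

>>> servo_tool --targets "0 0 -0.08 0 0 0 5; 0 0 -0.06 0 0 0 5; 0 0 0 0 0 0 5"

```text
time: 18.37
tool_pos: [0.6093, 0.1184, 0.0999]
tcp_rot: [0.664, 3.067, 0.001]
wrist_force: [-0.7, -0.1, -1.0]
width: 0.132
```

```bash
python3 st.py
```

```text
t 18.37 q6 -0.992 yaw 155.56 Mz 0.020 w 0.132 F [-0.6624 -0.0839 -1.0296] p [0.6093 0.1184 0.0999] M [-0.1001  0.0882  0.0196] tilt [ 0.0032 -0.    ]
```

That is 90.3° back. Now I release and lift away.

>>> servo_tool --targets "0 0 0 0 0 0 50; 0 0 0 0 0 0 50; 0 0 0 0 0 0 50; 0 0 0 0 0 -10 50; 0 0 0 0 0 -25 50; 0 0 0 0 0 -35 50; 0 0 0 0 0 -35 50; 0 0 0 0 0 -20 50"

```text
time: 19.03
tool_pos: [0.6044, 0.1181, 0.2242]
tcp_rot: [-0.676, -3.057, 0.005]
wrist_force: [1.0, -0.1, 0.1]
width: 0.585
```

```bash
python3 -c "
from h import *
go([.641,-.1,.24])"
```

```text
t 19.0333 pos [0.6044 0.1181 0.2242] jig [0.1888 0.0051] q [ 0.1522  0.1647  1.7365  0.0006  1.2512 -0.9835] F [ 0.9715 -0.0531  0.0753] M [-0.0136 -0.0587 -0.0088] w 0.5850291008000335
yaw 155.06012130064326 tilt [-0.0107 -0.0011 -0.9999]
shift now(mm) [-125.0265 -182.4204  -15.9639] turn [-0.0055 -0.0093  0.    ]
```

>>> servo_tool --targets "0 0 0 -20 -30 -3 50; 0 0 0 -20 -30 -3 50; 0 0 0 -20 -30 -3 50; 0 0 0 -20 -30 -3 50; 0 0 0 -20 -30 -3 50; 0 0 0 -20 -30 -3 50; 0 0 0 0 0 0 50; 0 0 0 0 0 0 50"

```text
time: 19.7
tool_pos: [0.646, -0.1019, 0.2644]
tcp_rot: [0.673, 3.05, 0.006]
wrist_force: [-0.2, -0.1, -1.4]
width: 0.585
```

```bash
python3 -c "
from h import *
import pickle
print(bot.read_state()['tool_pos'])
c=snap('top','t7.png');pickle.dump(c,open('top7.pkl','wb'));c=snap('side','s7.png')
a=cv2.imread('pics/t7.png')[90:170,240:360];b=cv2.imread('pics/s7.png')[130:220,150:270]
cv2.imwrite('pics/m7.png',np.vstack([cv2.resize(a,(420,280),interpolation=2),cv2.resize(b,(420,315),interpolation=2)]))
cv2.imwrite('pics/f7.png',np.hstack([cv2.resize(cv2.imread('pics/'+f),(400,300)) for f in('t7.png','s7.png')]))"
```

```text
[ 0.646  -0.1019  0.2644]
```

View pics/m7.png

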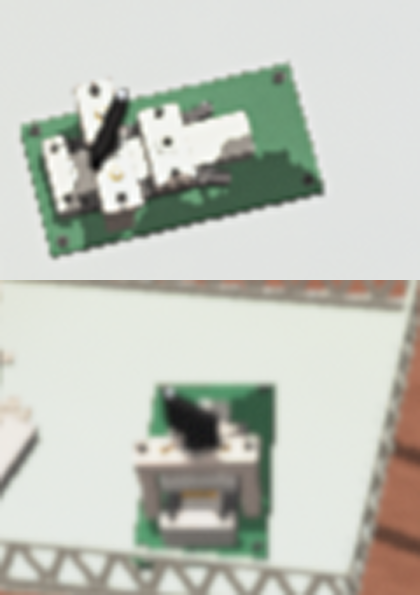

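View pics/f7.png

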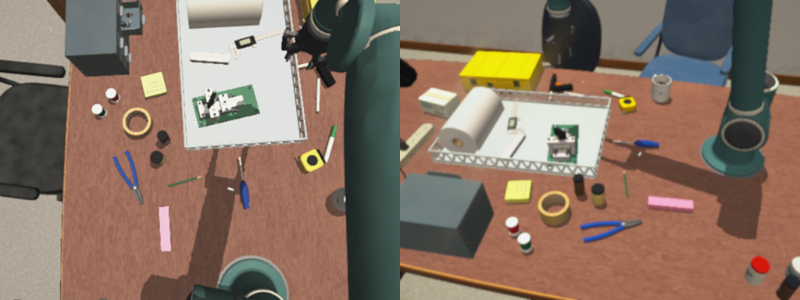

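```bash
python3 -c "
from h import *
import pickle
c=pickle.load(open('top7.pkl','rb'));c0=pickle.load(open('top0.pkl','rb'))
print(L(onz(c,240+246/3.5,90+111/3.5,.035)),L(onz(c,240+255/3.5,90+152/3.5,.035)))
print('expected tail px at s=.0765',proj(c,W(.0765,0,.035)))
d=np.abs(c['image'].astype(int)-c0['image']).max(2)
for n,(x0,x1,y0,y1) in dict(oil=(200,217,167,187),scr=(191,212,192,212),driver=(300,320,200,268),pink=(202,222,262,323),loose=(242,298,65,83)).items(): print(n,d[y0:y1,x0:x1].mean(),(d[y0:y1,x0:x1]>60).sum())
"
```

```text
[ 0.0727 -0.0153] [0.0744 0.0179]
expected tail px at s=.0765 [310.3813 127.363 ]
oil 2.5088235294117647 0
scr 2.716666666666667 0
driver 18.85514705882353 91
pink 5.2073770491803275 0
loose 3.9970238095238093 0
```

The final picture shows the white dot at (123,95) in the upper crop, which matches yaw -24°. The bar's tail measures s = 0.0735, exactly 140 mm before the stop face at 0.2135. Bystanders are unchanged; the only difference is the arm's shadow on the screwdriver. I hand in.

```bash
python3 -c "
from h import *
print(bot.read_state()['joint_vel'],finish_job())"
```

```text
the job is handed in; nothing more can be done
[ 0.0288 -0.0007  0.0161  0.0129  0.001  -0.0026] None
```

The job is done and handed in at about 20 s of the 70 s allowed; `finish_job` gives no verdict.

- **Bar:** I pushed it from behind with 3–5 N until it stopped against the end stop, and it held there without moving under about 15 N. The last picture puts its tail 140 mm before the stop face, which is home. The push position put the tail about 3 mm further in; I attribute that to the camera calibration and the finger width I assumed.
- **Tightening:** I turned the knob clockwise about 198°, regripping once on the way. The shoe met the bar near the end, and I stopped at 0.25 N m, about 0.18 N m over the drag. By the given stiffness that is roughly 110 N on the bar, under the 150 N limit. Torque readings scattered by about ±0.04 N m, and with the arm held still near the end the reading fell to 0.035 N m. I therefore relied on how the torque rose while turning.
- **Back-off:** I turned the knob back 90.3°, let go and moved the arm clear. The white dot in the last picture sits where that angle should put it.
- **Other things:** Both jars, the pink block and the loose white bar look the same as at the start. The picture difference over the screwdriver looked like the arm's shadow; its position was judged by eye only.

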